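# Shut the coin canister inside its twist-lock pod

## Task

Stand the white coin canister upright inside the collar of the round grey base on the caddy's lower tier, and let go of it. Then lower the teal cover over it, its grip bar in line with the orange lugs, until it sits flush on the base, and turn it clockwise (seen from above) to its stop, so that the bar points at the white dashes. Let go, and leave the other things where they are.

Things in the scene. Friction and masses are not known exactly. Their poses are not given: they have to be found in the camera images.
- caddy: Fixed two-tier charcoal caddy, sizes in mm. Lower tray 200 (x) by 440 (y), floor 12 above the cabinet top, rim 24 high; upper tray over its right part (caddy y -220 to -30), floor 104 high, rim 118. Origin under the centre of the lower tray, z up. The pod base stands on the open left part (y about +130).
- pod_base: Fixed grey pod base on the lower tray. Origin: centre of its underside (12 mm above the cabinet top), z up. Plate 108 across, 8 thick. On it, centred, a collar from z = 8 to 36: outside 66 across (63 at the top), inside 60 (57 at the top); the canister stands in it, on the plate. White dashes on the plate at +x and -x mark the closed direction of the grip bar.
- lug (a point): Outer end of one of two opposite orange lugs on the base's collar, 38 mm from its axis, at mid-height (18 mm over the base's origin). Lugs: 14 wide, 5.5 high, at +60 and +240 degrees (anticlockwise seen from above) from the base's x axis; orange dashes on the plate mark them.
- coin_canister: Loose closed white coin canister with an orange band, a cylinder 48 across and 72 high, bottom edge chamfered 3 mm, standing upright on the cabinet, 100 to 210 g. Origin: centre of its underside, z up.
- cover: Loose teal hollow cover, upright, open end down, 130 to 190 g. Origin: centre of its open rim, z up. 87 across, flat top at z = 80, inside ceiling at 76. White grip bar on top along its x axis: 64 long, 18 thick (y), z = 80 to 112. Shut: origin 8 mm above the base's origin, x along the base's x, either way round; the cover then cannot be lifted.
- gap (a point): In the cover's rim, 38 mm from its axis at +x: one of two opposite gaps (+x, -x, 40 degrees wide, below the bar's ends) between inner ledges 5 high. Bar in line with the lugs (within 8 degrees, either way round), lugs pass and the rim comes down flush. Flush, it turns freely clockwise from above 60 degrees to a hard stop; anticlockwise it is blocked after 10.
- remote: Bystander: silver remote control, 165 x 42 x 18, lying on the lower tier; origin under its centre, x along its length.
- stylus: Bystander: blue pen-shaped stylus, 140 x 10 x 10, lying on the lower tier; origin under its centre, x towards its tip.
- dish: Bystander: round glass dish, 84 across, 35 high, on the upper tier; origin under its centre.
- coin_box: Bystander: white plastic coin box with a grey press-button latch, 85 x 65 x 46, on the upper tier; origin under its centre.
- mug: Bystander: blue mug, 80 across, 92 high, on the cabinet; origin under its centre, handle to its +y.
- notebook: Bystander: blue notebook, 152 x 212 x 19, on the cabinet; origin under its centre.
Not all that is in view belongs to the job. What is shaped like the cover but brown or red is not meant. Leave any black or green look-alike of the coin_canister alone.

How it is judged:
By the outcome, as a careful person would: the job done as asked, in the order asked, and still so for the second after the job is handed in, with the robot touching nothing.
It also fails if it takes over 64 s, if anything falls off the work surface, if the arm or the gripper's body presses on something with over 40 N, if the wrist force passes 120 N, or if a joint passes its speed limit or range.

## Robot

A 6-joint arm with a two-finger parallel gripper is mounted at the origin on the work surface. World frame = base frame: x ahead of the robot, y to its left, z up, the work surface at z = 0. Lengths are in m, angles in degrees, forces in N, time in s.
With the tool pointing down it reaches from about 0.375 to 0.9 m from the base axis. Payload 3.1 kg.
Tool frame: the origin (TCP) lies midway between the tips of the shut fingers; the grasp point (between the pads) lies 19 mm behind it; z points along the fingers, y is the line along which they close (so a half turn about z gives the same grasp; the last joint's range is limited). The gripper opens to 87 mm and grips with 3 to 60 N. Pads are 19 mm wide; open, the fingers measure 117 mm over their backs; the gripper's body (75 mm by 190 mm) begins 51 mm behind the grasp point.
Start: joints at [-78.237, 30.224, 82.088, -0, 67.689, -10.227], TCP at [0.234, -0.579, 0.223] pointing down, gripper open.
Joint ranges: [-176.69, 176.69], [-43.24, 126.21], [12.49, 139.97], [-82, 262], [0, 151.66], [-163.58, 163.58]. Speed limits (degrees/s): [159.86, 159.86, 180, 180, 180, 180].

## Interface

Orientations are given as a 3x3 rotation matrix whose columns are the frame's x, y, z axes.
In Python, from rig import read_state, capture, camera_info, hand_in gives the robot as it stands.
- The arm moves only by the tool drive_tool, never from a script. Its argument "motion" is a list of rows, each a list of 2 entries, a list of its own where there are three numbers: the shift along the tool's x, y, z in mm, then the turn, a rotation vector about the tool's x, y, z in rad. A call has 1 to 5 rows; each row shifts and turns the commanded pose from where the row before left it, along the tool's axes as they then stand; what a row does not reach is not made up. A row lasts 1/10 s, in which the tool goes at most 50 mm and 8.59 degrees, less where a joint would pass 70% of its speed; a pose out of reach is approached as far as the arm can. A call is refused whole if a number of a shift passes 50 or a number of a turn 0.15, either way. A call with a gripper value outside its range is refused whole. "gripper" is the opening, from 0 (shut) to 1 (fully open), set as the call begins (left out, the last holds). The fingers move at their own pace and stop on an object; the grip force is fixed at half the most. Time passes only in rows, so rows that do not move let the fingers close. It gives the time, the measured TCP pose, the force, the opening and the grip force at its end, in the units of the state.
- read_state(): the state, without advancing time (a new reading comes with each control period).
- capture(name): name is "scene" or "top" or "wrist"; returns the picture (420x560x3 uint8, red, green, blue); there is no depth.
- camera_info(name): a dict with "fovy" (degrees; the focal length in pixels is half the picture's height over the tangent of half this angle, whatever the lens; pixels are square), "cx", "cy" (the principal point, pixels), "xyz" and "orientation" of the camera in the world; the wrist camera has in their place "T_tool_cam" (4x4, takes a point from camera to tool coordinates, whose origin is the TCP and whose axes are the flange's). Camera axes: x right, y down, z forward; pixel columns grow to the right and rows downward; lengths in m; the calibration is good to about 2 mm. A picture is of the moment at which its call begins: read the wrist's pose just before it. camera_info takes no time and is no camera call.
- hand_in(): hands the job in; it is judged then, once.
The state is a dict: "time_s": time; "joint_positions": joint angles; "qvel": joint speeds; "tau": joint torques, N m; "position": TCP position; "tcp_rot": TCP orientation; "force": force on the tool from outside, world axes, zero at the start; "moment": the same for the moment, N m; "opening": opening from 0.0 (shut) to 1.0 (fully open); "grasp_force": force on a finger pad.
Only numpy, scipy, OpenCV 4.12 (cv2) and the standard library are available. Lean on these libraries where they do the work, as an engineer would, in place of code of your own. Each camera call takes 0.05 s, during which the arm holds its last target. There are 200 camera calls.

## Working session

There is one attempt and no reset: what is moved stays moved. The work goes in short steps, Python scripts to look and compute and a tool call to move; the robot and the scene stay as the last step left them, time stands still between calls to the robot, and variables do not carry over. Pictures are saved under pics/ and viewed, at most 10 in all, crops included, and the job is handed in when it is done.

Besides the shell and the picture viewer there is one more tool, called by a JSON object that holds its "name" and its "arguments", one argument or row to a line. drive_tool: Moves the arm, as the interface text tells. Its arguments: {"type":"object","properties":{"motion":{"type":"array","items":{"type":"array"}},"gripper":{"type":"number"}},"required":["motion"]}

```bash
ls; mkdir -p pics; python3 - <<'E'
from rig import *
import cv2,numpy as np
np.set_printoptions(precision=4,suppress=True)
for n in("scene","top"):
    cv2.imwrite(f"pics/{n}0.png",cv2.resize(cv2.cvtColor(capture(n),cv2.COLOR_RGB2BGR),(800,600),interpolation=cv2.INTER_CUBIC)); print(n,camera_info(n))
print(camera_info("wrist")); print(read_state())
E
```

```text
pics
scene {'fovy': 55.79795345444334, 'cx': 275.157018242699, 'cy': 205.97763038167264, 'xyz': array([1.1496, 0.441 , 1.1211]), 'orientation': array([[-0.585 ,  0.6617, -0.469 ],
       [ 0.811 ,  0.4697, -0.3489],
       [-0.0106, -0.5844, -0.8114]])}
top {'fovy': 46.83816162564288, 'cx': 267.56040073479176, 'cy': 210.59407616496281, 'xyz': array([ 0.3529, -0.0169,  1.2816]), 'orientation': array([[ 0.0262, -0.9885,  0.1487],
       [-0.9996, -0.0242,  0.0155],
       [-0.0117, -0.149 , -0.9888]])}
{'fovy': 61.27341824617405, 'cx': 280.4871785004653, 'cy': 208.3539939194227, 'T_tool_cam': array([[-0.0006, -0.967 , -0.2549,  0.067 ],
       [ 1.    , -0.0005, -0.0006,  0.0008],
       [ 0.0004, -0.2549,  0.967 , -0.1626],
       [ 0.    ,  0.    ,  0.    ,  1.    ]])}
{'time_s': 0.1, 'joint_positions': array([-78.2359,  30.2772,  82.1486,  -0.0001,  67.6912, -10.226 ]), 'qvel': array([ 0.0267, -0.0824, -0.1496, -0.1064,  0.0066,  0.0278]), 'tau': array([ -0.0002, -44.0985, -17.7151,   0.0635,   0.0534,  -0.    ]), 'position': array([ 0.2339, -0.5789,  0.2216]), 'tcp_rot': array([[ 0.9272,  0.3744, -0.0004],
       [ 0.3744, -0.9272,  0.002 ],
       [ 0.0004, -0.002 , -1.    ]]), 'force': array([-0.3163, -0.5308, -0.3033]), 'moment': array([-0.0059,  0.0064,  0.0342]), 'grasp_force': 0.0, 'opening': 0.9994051215206812}
```

View pics/scene0.png

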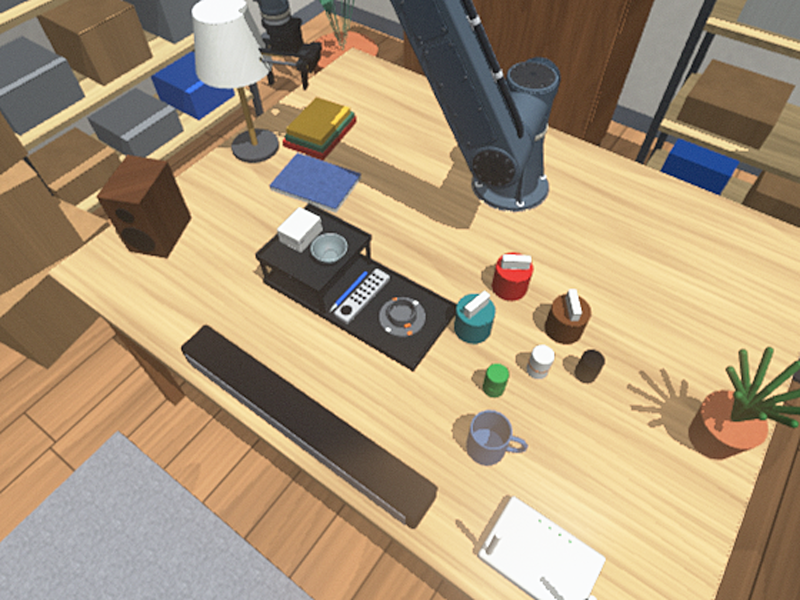

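View pics/top0.png

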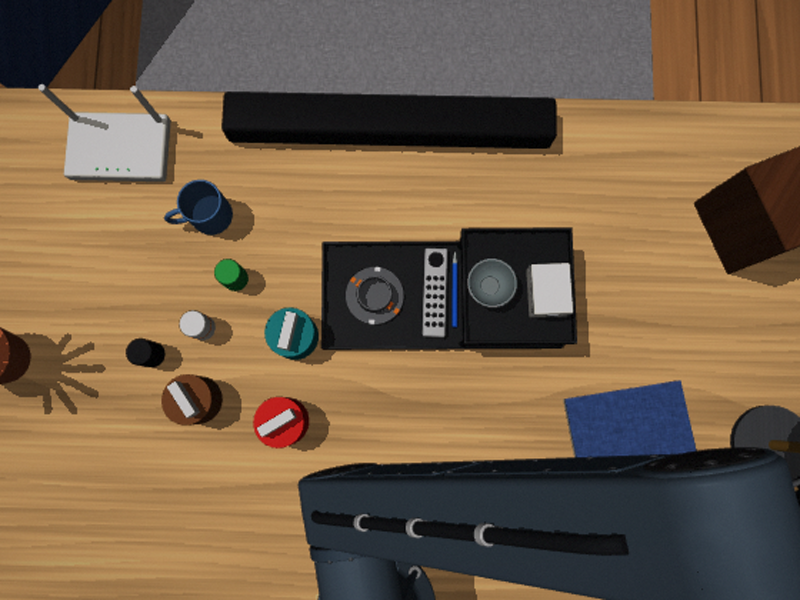

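```bash
cat > h.py <<'E'
from rig import *
import cv2,numpy as np
np.set_printoptions(precision=4,suppress=True)
def cam(n):
    c=camera_info(n); f=210/np.tan(np.radians(c["fovy"]/2))
    if n=="wrist":
        s=read_state(); R=np.array(s["tcp_rot"]); T=np.array(c["T_tool_cam"])
        return f,c["cx"],c["cy"],R@T[:3,3]+s["position"],R@T[:3,:3]
    return f,c["cx"],c["cy"],np.array(c["xyz"]),np.array(c["orientation"])
def back(k,u,v,z):
    f,cx,cy,p,R=k; d=R@np.array([(u-cx)/f,(v-cy)/f,1]); return p+d*(z-p[2])/d[2]
def proj(k,P):
    f,cx,cy,p,R=k; q=R.T@(np.asarray(P)-p); return np.array([f*q[0]/q[2]+cx,f*q[1]/q[2]+cy])
def crop(n,name,x0,y0,x1,y1,s):
    im=cv2.cvtColor(capture(n),cv2.COLOR_RGB2BGR)[y0:y1,x0:x1]
    cv2.imwrite(f"pics/{name}.png",cv2.resize(im,None,fx=s,fy=s,interpolation=cv2.INTER_CUBIC))
E
python3 - <<'E'
from h import *
crop("top","crop1",110,160,300,290,4.2)
k=cam("top")
for n,u,v,z in[("can",196,324,.072),("cover",290,332,.08),("base",376,295,.02)]: print(n,back(k,u*.7,v*.7,z))
E
```

```text
can [0.4855 0.3292 0.072 ]
cover [0.4747 0.1614 0.08  ]
base [0.5532 0.0146 0.02  ]
```

View pics/crop1.png

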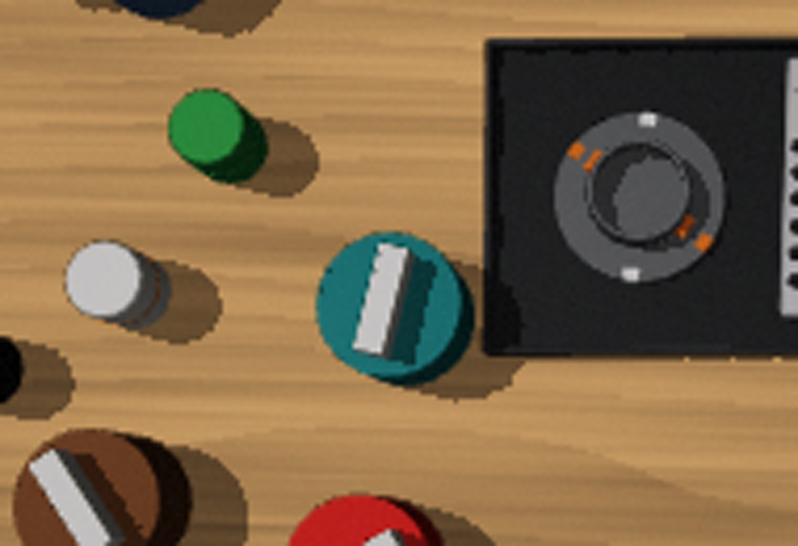

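White canister: top at crop (103,279), orange band visible on its side. The look-alikes are green (207,127) and black (0,370). The teal cover is at (390,306), and its bar runs from (396,248) to (370,352). The base is centred at (639,197), with white dashes at (648,119) and (630,274), and orange dashes at upper left and lower right. These match the description, so I'll move over the canister and refine with the wrist camera.

```bash
cat >> h.py <<'E'
def plan(goal,yaw=None,step=45,p=None,R=None,minrows=1):
    """rows (tool shift mm, turn about tool z rad) to world goal with tool x at yaw deg, tool down"""
    s=read_state(); p=np.array(s["position"] if p is None else p); R=np.array(s["tcp_rot"] if R is None else R)
    y0=np.degrees(np.arctan2(R[1,0],R[0,0])); dy=0 if yaw is None else (yaw-y0+180)%360-180
    g=np.array(goal); n=int(max(minrows,np.ceil(np.linalg.norm(g-p)*1000/step),np.ceil(abs(np.radians(dy))/.147)))
    rows=[]; th=np.radians(y0); d=(g-p)/n*1000; a=np.radians(dy)/n
    for i in range(n):
        c,s_=np.cos(th),np.sin(th); rows.append([[float(round(c*d[0]+s_*d[1],1)),float(round(s_*d[0]-c*d[1],1)),float(round(-d[2],1))],[0,0,float(round(-a,4))]]); th+=a
    for i in range(0,n,5): print(str(rows[i:i+5]).replace(" ",""))
    return g,np.array([[np.cos(th),np.sin(th),0],[np.sin(th),-np.cos(th),0],[0,0,-1]])
E
python3 - <<'E'
from h import *
k=cam("top")
f=lambda u,v,z: back(k,u/4.2+110,v/4.2+160,z)
print(f(103,279,.072),f(390,306,.08),f(639,197,.02))
a=f(396,248,.112)-f(370,352,.112);print("bar",np.degrees(np.arctan2(a[1],a[0])))
a=f(648,119,.02)-f(630,274,.02);print("base",np.degrees(np.arctan2(a[1],a[0])),np.linalg.norm(a))
p,R=plan([.5,-.25,.25],step=48)
print()
plan([.483,.33,.24],140,40,p,R)
E
```

```text
[0.4863 0.336  0.072 ] [0.4735 0.1617 0.08  ] [0.5521 0.0174 0.02  ]
bar -11.389503052943427
base -4.9503486971983515 0.09907510780652498
[[[41.1,-22.8,-3.1],[0,0,-0.0]],[[41.1,-22.8,-3.1],[0,0,-0.0]],[[41.1,-22.8,-3.1],[0,0,-0.0]],[[41.1,-22.8,-3.1],[0,0,-0.0]],[[41.1,-22.8,-3.1],[0,0,-0.0]]]
[[[41.1,-22.8,-3.1],[0,0,-0.0]],[[41.1,-22.8,-3.1],[0,0,-0.0]],[[41.1,-22.8,-3.1],[0,0,-0.0]],[[41.1,-22.8,-3.1],[0,0,-0.0]]]

[[[13.4,-36.3,0.7],[0,0,-0.1373]],[[18.3,-34.1,0.7],[0,0,-0.1373]],[[22.8,-31.3,0.7],[0,0,-0.1373]],[[26.8,-27.9,0.7],[0,0,-0.1373]],[[30.4,-23.9,0.7],[0,0,-0.1373]]]
[[[33.4,-19.5,0.7],[0,0,-0.1373]],[[35.7,-14.8,0.7],[0,0,-0.1373]],[[37.4,-9.8,0.7],[0,0,-0.1373]],[[38.4,-4.5,0.7],[0,0,-0.1373]],[[38.7,0.8,0.7],[0,0,-0.1373]]]
[[[38.2,6.0,0.7],[0,0,-0.1373]],[[37.0,11.2,0.7],[0,0,-0.1373]],[[35.1,16.2,0.7],[0,0,-0.1373]],[[32.6,20.8,0.7],[0,0,-0.1373]],[[29.4,25.1,0.7],[0,0,-0.1373]]]
```

{"name": "drive_tool", "arguments": {
  "motion": [
    [[41,-23,-3],[0,0,0]],
    [[41,-23,-3],[0,0,0]],
    [[41,-23,-3],[0,0,0]],
    [[41,-23,-3],[0,0,0]],
    [[41,-23,-3],[0,0,0]]
  ]
}}

```text
time_s: 0.65
position: [0.3818, -0.3945, 0.2374]
tcp_rot: [[0.927, 0.374, -0.0], [0.374, -0.927, 0.0], [0.0, -0.0, -1.0]]
force: [0.0, -0.9, -0.3]
opening: 1.0
grasp_force: 0.0
```

{"name": "drive_tool", "arguments": {
  "motion": [
    [[41,-23,-3],[0,0,0]],
    [[41,-23,-3],[0,0,0]],
    [[41,-23,-3],[0,0,0]],
    [[41,-23,-3],[0,0,0]]
  ]
}}

```text
time_s: 1.05
position: [0.4995, -0.2476, 0.2495]
tcp_rot: [[0.927, 0.374, -0.0], [0.374, -0.927, 0.0], [-0.0, -0.0, -1.0]]
force: [1.2, -0.8, 0.2]
opening: 0.999
grasp_force: 0.0
```

{"name": "drive_tool", "arguments": {
  "motion": [
    [[13,-36,1],[0,0,-0.137]],
    [[18,-34,1],[0,0,-0.137]],
    [[23,-31,1],[0,0,-0.137]],
    [[27,-28,1],[0,0,-0.137]],
    [[30,-24,1],[0,0,-0.137]]
  ]
}}

```text
time_s: 1.55
position: [0.4924, -0.0552, 0.2444]
tcp_rot: [[0.476, 0.879, -0.0], [0.879, -0.476, 0.0], [0.0, -0.0, -1.0]]
force: [0.8, -0.2, -0.6]
opening: 0.998
grasp_force: 0.0
```

{"name": "drive_tool", "arguments": {
  "motion": [
    [[33,-20,1],[0,0,-0.137]],
    [[36,-15,1],[0,0,-0.137]],
    [[37,-10,1],[0,0,-0.137]],
    [[38,-5,1],[0,0,-0.137]],
    [[39,1,1],[0,0,-0.137]]
  ]
}}

```text
time_s: 2.05
position: [0.4857, 0.1378, 0.2394]
tcp_rot: [[-0.187, 0.982, -0.0], [0.982, 0.187, -0.0], [-0.0, -0.0, -1.0]]
force: [1.7, 0.4, 0.1]
opening: 1.004
grasp_force: 0.0
```

{"name": "drive_tool", "arguments": {
  "motion": [
    [[38,6,1],[0,0,-0.137]],
    [[37,11,1],[0,0,-0.137]],
    [[35,16,1],[0,0,-0.137]],
    [[33,21,1],[0,0,-0.137]],
    [[29,25,1],[0,0,-0.137]]
  ]
}}

```text
time_s: 2.55
position: [0.4806, 0.3308, 0.2343]
tcp_rot: [[-0.767, 0.642, -0.0], [0.642, 0.767, -0.0], [0.0, -0.001, -1.0]]
force: [1.3, 0.2, 0.7]
opening: 1.0
grasp_force: 0.0
```

{"name": "drive_tool", "arguments": {
  "motion": [
    [[0,0,0],[0,0,0]],
    [[0,0,0],[0,0,0]]
  ]
}}

```text
time_s: 2.75
position: [0.4805, 0.3296, 0.234]
tcp_rot: [[-0.764, 0.646, -0.001], [0.646, 0.764, -0.001], [0.0, -0.001, -1.0]]
force: [0.2, -0.3, 0.3]
opening: 1.002
grasp_force: 0.0
```

```bash
python3 - <<'E'
from h import *
s=read_state(); print(s["time_s"],s["position"],s["tcp_rot"])
k=cam("wrist"); np.save("k1.npy",np.array([*k[:3],*k[3],*k[4].ravel()]))
crop("wrist","w1",0,0,560,420,1.42)
print(proj(k,[.4863,.336,.072])*1.42, proj(cam("scene"),[.4863,.336,.072]),proj(cam("scene"),[.4735,.1617,.08]))
E
```

```text
2.75 [0.4805 0.3296 0.234 ] [[-0.7637  0.6455 -0.001 ]
 [ 0.6455  0.7637 -0.001 ]
 [ 0.0001 -0.0014 -1.    ]]
[415.4989 273.6782] [379.0265 247.2964] [331.8583 215.3881]
```

View pics/w1.png

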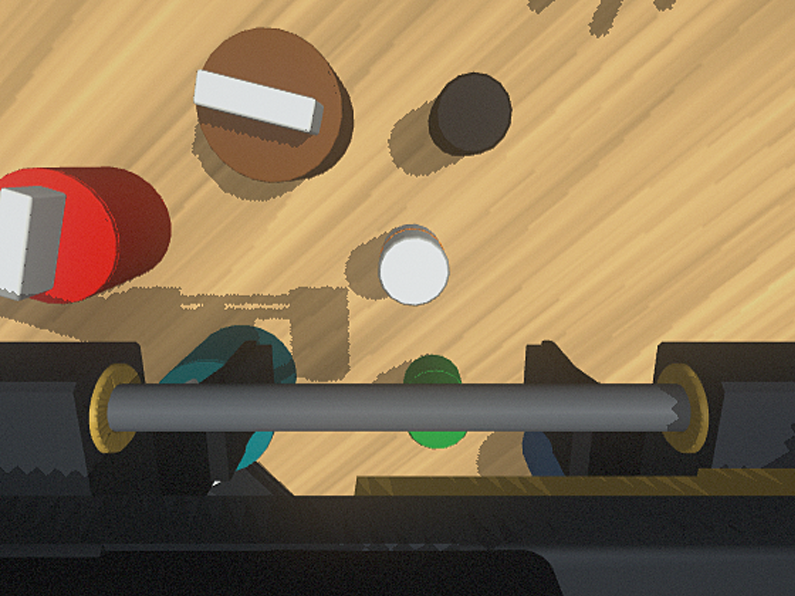

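The white canister's top is centred at (414,271.5), with the orange band visible. Black is at (471,113) and green at (435,400). This agrees with the top camera to about 1 mm, so I'll go for the grasp.

```bash
python3 - <<'E'
from h import *
k=cam("wrist"); c=back(k,414/1.42,271.5/1.42,.072); print(c)
kt=cam("top"); t=back(kt,103/4.2+110,279/4.2+160,.072)
m=(c+t)/2; print(m)
p,R=plan([m[0],m[1],.14]); print(); plan([m[0],m[1],.042],step=25,p=p,R=R)
E
```

```text
[0.4847 0.3352 0.072 ]
[0.4855 0.3356 0.072 ]
[[[0.3,2.8,31.4],[0,0,-0.0]],[[0.3,2.8,31.4],[0,0,-0.0]],[[0.3,2.8,31.4],[0,0,-0.0]]]

[[[0.0,0.0,24.5],[0,0,-0.0]],[[0.0,0.0,24.5],[0,0,-0.0]],[[0.0,0.0,24.5],[0,0,-0.0]],[[0.0,0.0,24.5],[0,0,-0.0]]]
```

{"name": "drive_tool", "arguments": {
  "motion": [
    [[0,3,31],[0,0,0]],
    [[0,3,31],[0,0,0]],
    [[0,3,31],[0,0,0]],
    [[0,0,25],[0,0,0]],
    [[0,0,25],[0,0,0]]
  ]
}}

```text
time_s: 3.3
position: [0.4872, 0.3342, 0.0906]
tcp_rot: [[-0.761, 0.649, -0.001], [0.649, 0.761, -0.001], [0.0, -0.001, -1.0]]
force: [1.1, 0.6, -0.9]
opening: 1.003
grasp_force: 0.0
```

{"name": "drive_tool", "arguments": {
  "motion": [
    [[0,0,25],[0,0,0]],
    [[0,0,24],[0,0,0]],
    [[0,0,0],[0,0,0]]
  ]
}}

```text
time_s: 3.6
position: [0.4849, 0.3333, 0.0398]
tcp_rot: [[-0.761, 0.649, -0.007], [0.649, 0.761, -0.003], [0.003, -0.007, -1.0]]
force: [-0.4, -0.4, 0.8]
opening: 0.996
grasp_force: 0.0
```

{"name": "drive_tool", "arguments": {
  "motion": [
    [[0,0,0],[0,0,0]],
    [[0,0,0],[0,0,0]],
    [[0,0,0],[0,0,0]],
    [[0,0,0],[0,0,0]],
    [[0,0,0],[0,0,0]]
  ],
  "gripper": 0.2
}}

```text
time_s: 4.1
position: [0.4873, 0.3363, 0.0434]
tcp_rot: [[-0.763, 0.646, 0.001], [0.646, 0.763, 0.001], [-0.001, 0.001, -1.0]]
force: [0.3, -0.1, -0.1]
opening: 0.632
grasp_force: 0.0
```

{"name": "drive_tool", "arguments": {
  "motion": [
    [[0,0,0],[0,0,0]],
    [[0,0,0],[0,0,0]],
    [[0,0,0],[0,0,0]]
  ]
}}

```text
time_s: 4.4
position: [0.4872, 0.3363, 0.043]
tcp_rot: [[-0.763, 0.646, 0.001], [0.646, 0.763, 0.0], [-0.0, 0.001, -1.0]]
force: [1.0, -0.0, 3.6]
opening: 0.543
grasp_force: 30.0
```

```bash
python3 - <<'E'
from h import *
p,R=plan([.487,.336,.223]);print()
plan([.47,.09,.223],step=40,p=p,R=R)
E
```

```text
[[[-0.0,-0.1,-36.0],[0,0,-0.0]],[[-0.0,-0.1,-36.0],[0,0,-0.0]],[[-0.0,-0.1,-36.0],[0,0,-0.0]],[[-0.0,-0.1,-36.0],[0,0,-0.0]],[[-0.0,-0.1,-36.0],[0,0,-0.0]]]

[[[-20.9,-28.4,-0.0],[0,0,-0.0]],[[-20.9,-28.4,-0.0],[0,0,-0.0]],[[-20.9,-28.4,-0.0],[0,0,-0.0]],[[-20.9,-28.4,-0.0],[0,0,-0.0]],[[-20.9,-28.4,-0.0],[0,0,-0.0]]]
[[[-20.9,-28.4,-0.0],[0,0,-0.0]],[[-20.9,-28.4,-0.0],[0,0,-0.0]]]
```

{"name": "drive_tool", "arguments": {
  "motion": [
    [[0,0,-20],[0,0,0]],
    [[0,0,-40],[0,0,0]],
    [[0,0,-40],[0,0,0]],
    [[0,0,-40],[0,0,0]],
    [[0,0,-40],[0,0,0]]
  ]
}}

```text
time_s: 4.9
position: [0.4862, 0.3358, 0.2234]
tcp_rot: [[-0.763, 0.646, -0.002], [0.646, 0.763, -0.001], [0.001, -0.001, -1.0]]
force: [1.0, -0.0, -1.8]
opening: 0.541
grasp_force: 30.0
```

{"name": "drive_tool", "arguments": {
  "motion": [
    [[-21,-28,0],[0,0,0]],
    [[-21,-28,0],[0,0,0]],
    [[-21,-28,0],[0,0,0]],
    [[-21,-28,0],[0,0,0]],
    [[-21,-28,0],[0,0,0]]
  ]
}}

```text
time_s: 5.4
position: [0.4758, 0.1601, 0.2221]
tcp_rot: [[-0.763, 0.646, -0.001], [0.646, 0.763, -0.0], [0.001, -0.001, -1.0]]
force: [-0.2, -0.4, -0.9]
opening: 0.544
grasp_force: 30.0
```

{"name": "drive_tool", "arguments": {
  "motion": [
    [[-21,-28,0],[0,0,0]],
    [[-21,-28,0],[0,0,0]],
    [[0,0,0],[0,0,0]],
    [[0,0,0],[0,0,0]]
  ]
}}

```text
time_s: 5.8
position: [0.4721, 0.091, 0.2223]
tcp_rot: [[-0.762, 0.648, -0.001], [0.648, 0.762, 0.001], [0.001, -0.0, -1.0]]
force: [0.4, 0.7, -0.7]
opening: 0.541
grasp_force: 30.0
```

```bash
python3 - <<'E'
from h import *
s=read_state(); print(s["time_s"],s["position"],s["qvel"],s["opening"],s["grasp_force"])
crop("wrist","w2",0,0,560,420,1.42)
k=cam("wrist")
print(proj(k,[.5521,.0174,.02])*1.42)
E
```

```text
5.8 [0.4721 0.091  0.2223] [ 1.964   0.2667 -0.418   0.0986  0.0561  0.0911] 0.5414577341975411 29.996817312785424
[395.274  397.6345]
```

View pics/w2.png

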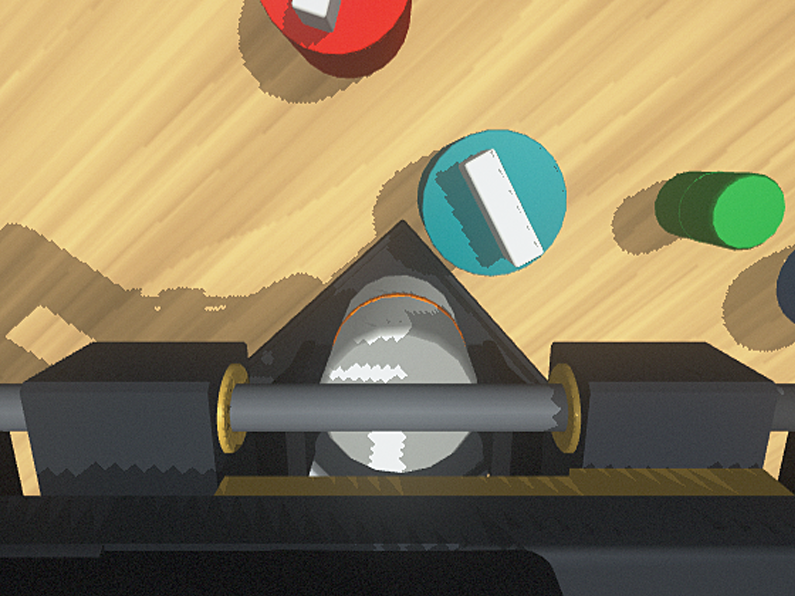

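The picture shows the teal cover: disc centre at (492.5,203), bar ends at (479,157) and (529.5,258.5). The canister hangs straight. The base is hidden from here, so I'll view it from the other side.

```bash
python3 - <<'E'
from h import *
k=cam("wrist"); f=lambda u,v,z: back(k,u/1.42,v/1.42,z)
print("cover",f(492.5,203,.08)); a=f(479,157,.112);b=f(529.5,258.5,.112);d=b-a;print((a+b)/2,np.linalg.norm(d),np.degrees(np.arctan2(d[1],d[0])))
plan([.63,-.05,.225],step=45)
E
```

```text
cover [0.4711 0.1632 0.08  ]
[0.4723 0.1634 0.112 ] 0.06154515824816304 -11.251312073608625
[[[-42.4,-1.2,-0.5],[0,0,-0.0]],[[-42.4,-1.2,-0.5],[0,0,-0.0]],[[-42.4,-1.2,-0.5],[0,0,-0.0]],[[-42.4,-1.2,-0.5],[0,0,-0.0]],[[-42.4,-1.2,-0.5],[0,0,-0.0]]]
```

{"name": "drive_tool", "arguments": {
  "motion": [
    [[-42,-1,0],[0,0,0]],
    [[-42,-1,0],[0,0,0]],
    [[-42,-1,0],[0,0,0]],
    [[-42,-1,0],[0,0,0]],
    [[-42,-1,0],[0,0,0]]
  ]
}}

```text
time_s: 6.35
position: [0.6307, -0.0472, 0.2221]
tcp_rot: [[-0.765, 0.645, -0.001], [0.645, 0.765, 0.001], [0.001, 0.0, -1.0]]
force: [-0.6, 0.5, -0.8]
opening: 0.544
grasp_force: 30.0
```

{"name": "drive_tool", "arguments": {
  "motion": [
    [[0,0,0],[0,0,0]],
    [[0,0,0],[0,0,0]],
    [[0,0,0],[0,0,0]]
  ]
}}

```text
time_s: 6.65
position: [0.6283, -0.0461, 0.2218]
tcp_rot: [[-0.764, 0.645, -0.002], [0.645, 0.764, 0.001], [0.003, -0.001, -1.0]]
force: [0.5, 0.4, -1.9]
opening: 0.541
grasp_force: 30.0
```

```bash
python3 - <<'E'
from h import *
crop("wrist","w3",140,0,540,290,2.0)
k=cam("wrist"); s=read_state(); print(s["time_s"],s["position"],(proj(k,[.5521,.0174,.02])-[140,0])*2)
E
```

```text
6.7 [ 0.6283 -0.0461  0.2221] [285.0234 169.0262]
```

View pics/w3.png

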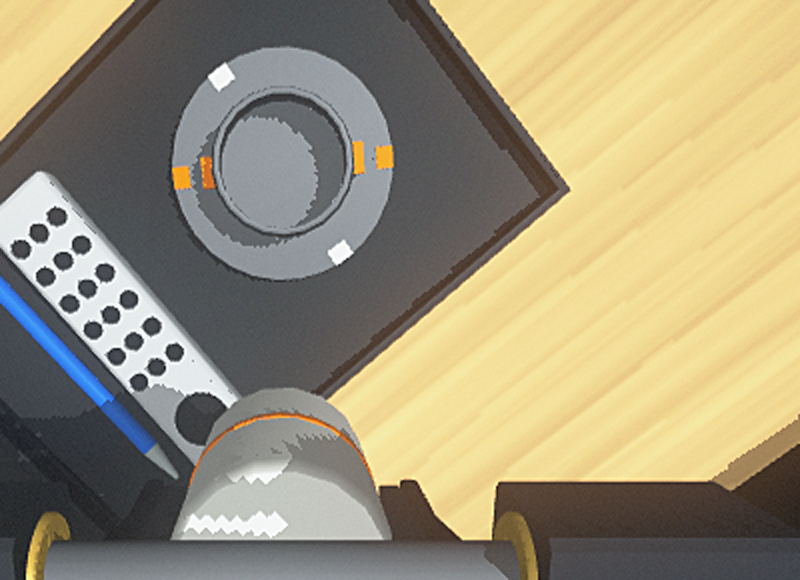

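The plate is centred at about (282.5,164), with the collar ring at z=48 mm at about (284,161). Orange dashes at (181.5,178) and (384,157), white at (221,77) and (340.5,251).

```bash
python3 - <<'E'
from h import *
k=cam("wrist"); f=lambda u,v,z: back(k,u/2+140,v/2,z)
ang=lambda d: np.degrees(np.arctan2(d[1],d[0]))
o1,o2,w1,w2=f(181.5,178,.02),f(384,157,.02),f(221,77,.02),f(340.5,251,.02)
print("mid",(o1+o2)/2,(w1+w2)/2,"plate",f(282.5,163.5,.02),"collar",f(284,161,.048))
print("orange",ang(o2-o1),"white",ang(w2-w1),np.linalg.norm(o1-o2),np.linalg.norm(w1-w2))
kt=cam("top");t=back(kt,639/4.2+110,197/4.2+160,.02)
b=.5*(t+((o1+o2)/2+(w1+w2)/2+f(282.5,163.5,.02))/3); print("top",t,"use",b)
p,R=plan([.553,.016,.13],step=40);print();plan([.553,.016,.063],step=20,p=p,R=R)
E
```

```text
mid [0.5507 0.0169 0.02  ] [0.5504 0.0172 0.02  ] plate [0.5494 0.0181 0.02  ] collar [0.5509 0.0177 0.048 ]
orange 55.41302822562178 white -4.205288193782147 0.09910780688736306 0.09902538547713081
top [0.5521 0.0174 0.02  ] use [0.5511 0.0174 0.02  ]
[[[24.4,-0.3,23.0],[0,0,-0.0]],[[24.4,-0.3,23.0],[0,0,-0.0]],[[24.4,-0.3,23.0],[0,0,-0.0]],[[24.4,-0.3,23.0],[0,0,-0.0]]]

[[[0.0,0.0,16.8],[0,0,-0.0]],[[0.0,0.0,16.8],[0,0,-0.0]],[[0.0,0.0,16.8],[0,0,-0.0]],[[0.0,0.0,16.8],[0,0,-0.0]]]
```

{"name": "drive_tool", "arguments": {
  "motion": [
    [[25,0,20],[0,0,0]],
    [[25,-1,20],[0,0,0]],
    [[25,0,20],[0,0,0]],
    [[24,0,20],[0,0,0]],
    [[0,0,0],[0,0,0]]
  ]
}}

```text
time_s: 7.2
position: [0.5464, 0.0189, 0.1402]
tcp_rot: [[-0.765, 0.644, -0.011], [0.644, 0.765, 0.003], [0.01, -0.005, -1.0]]
force: [-0.5, 0.4, -1.0]
opening: 0.543
grasp_force: 30.0
```

{"name": "drive_tool", "arguments": {
  "motion": [
    [[0,0,0],[0,0,0]],
    [[0,0,10],[0,0,0]],
    [[0,0,10],[0,0,0]],
    [[0,0,10],[0,0,0]],
    [[0,0,0],[0,0,0]]
  ]
}}

```text
time_s: 7.7
position: [0.5523, 0.015, 0.1108]
tcp_rot: [[-0.763, 0.647, -0.003], [0.647, 0.763, 0.001], [0.003, -0.002, -1.0]]
force: [-0.7, -0.7, -0.9]
opening: 0.54
grasp_force: 30.0
```

{"name": "drive_tool", "arguments": {
  "motion": [
    [[1.5,1,5],[0,0,0]],
    [[0,0,10],[0,0,0]],
    [[0,0,10],[0,0,0]],
    [[0,0,10],[0,0,0]],
    [[0,0,8],[0,0,0]]
  ]
}}

```text
time_s: 8.2
position: [0.5524, 0.017, 0.0684]
tcp_rot: [[-0.763, 0.646, -0.001], [0.646, 0.763, 0.0], [0.001, -0.001, -1.0]]
force: [-0.5, 0.6, -0.4]
opening: 0.543
grasp_force: 30.0
```

{"name": "drive_tool", "arguments": {
  "motion": [
    [[0,0,0],[0,0,0]],
    [[0,0,0],[0,0,0]],
    [[0,0,2],[0,0,0]],
    [[0,0,0],[0,0,0]]
  ]
}}

```text
time_s: 8.6
position: [0.553, 0.0169, 0.0678]
tcp_rot: [[-0.763, 0.646, 0.001], [0.646, 0.763, -0.0], [-0.001, 0.0, -1.0]]
force: [-0.8, -0.1, -0.9]
opening: 0.542
grasp_force: 30.0
```

{"name": "drive_tool", "arguments": {
  "motion": [
    [[0,0,2],[0,0,0]],
    [[0,0,1],[0,0,0]],
    [[0,0,1],[0,0,0]],
    [[0,0,0],[0,0,0]],
    [[0,0,0],[0,0,0]]
  ]
}}

```text
time_s: 9.1
position: [0.5527, 0.0169, 0.0635]
tcp_rot: [[-0.763, 0.646, -0.0], [0.646, 0.763, 0.0], [0.0, -0.0, -1.0]]
force: [0.1, 0.4, -2.3]
opening: 0.541
grasp_force: 30.0
```

{"name": "drive_tool", "arguments": {
  "motion": [
    [[0,0,1],[0,0,0]],
    [[0,0,0],[0,0,0]],
    [[0,0,0],[0,0,0]]
  ]
}}

```text
time_s: 9.4
position: [0.553, 0.0169, 0.063]
tcp_rot: [[-0.763, 0.646, 0.001], [0.646, 0.763, -0.0], [-0.001, 0.0, -1.0]]
force: [-0.9, -0.2, 3.2]
opening: 0.545
grasp_force: 30.0
```

{"name": "drive_tool", "arguments": {
  "motion": [
    [[0,0,0],[0,0,0]],
    [[0,0,0],[0,0,0]],
    [[0,0,0],[0,0,0]],
    [[0,0,0],[0,0,0]]
  ],
  "gripper": 0.8
}}

```text
time_s: 9.8
position: [0.5527, 0.0169, 0.0624]
tcp_rot: [[-0.763, 0.646, -0.0], [0.646, 0.763, 0.0], [0.0, -0.0, -1.0]]
force: [-0.1, -0.2, 0.4]
opening: 0.773
grasp_force: 0.0
```

{"name": "drive_tool", "arguments": {
  "motion": [
    [[0,0,-20],[0,0,0]],
    [[0,0,-35],[0,0,0]],
    [[0,0,-40],[0,0,0]],
    [[0,0,-40],[0,0,0]],
    [[0,0,-30],[0,0,0]]
  ]
}}

```text
time_s: 10.3
position: [0.5533, 0.0169, 0.23]
tcp_rot: [[-0.763, 0.646, 0.002], [0.646, 0.763, -0.0], [-0.002, 0.001, -1.0]]
force: [1.0, -0.0, -0.7]
opening: 0.803
grasp_force: 0.0
```

```bash
python3 - <<'E'
from h import *
crop("top","t2",180,150,330,262,5)
k=cam("top"); print((proj(k,[.551,.0173,.092])-[180,150])*5)
plan([.473,.163,.23],166,p=[.5527,.0169,.23])
E
```

```text
[407.4719 264.031 ]
[[[38.8,15.0,-0.0],[0,0,-0.1146]],[[36.8,19.3,-0.0],[0,0,-0.1146]],[[34.4,23.4,-0.0],[0,0,-0.1146]],[[31.5,27.2,-0.0],[0,0,-0.1146]]]
```

View pics/t2.png

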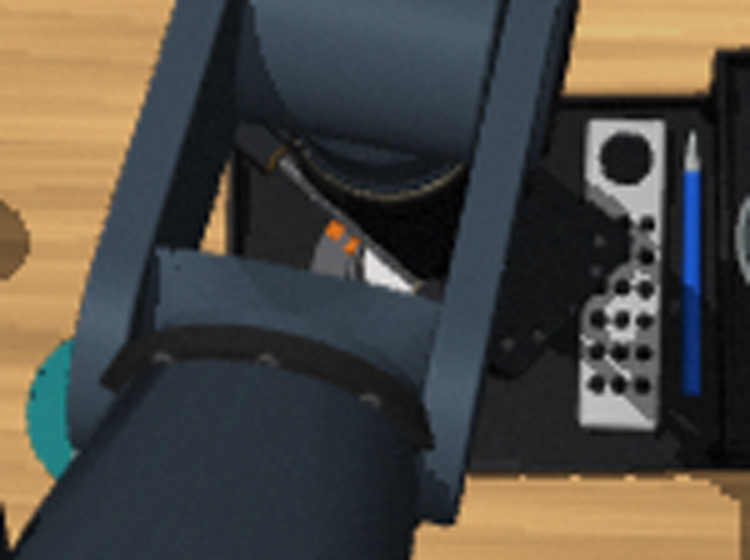

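The arm hides the base in the top view, with only an orange dash and a sliver of white at (390,270) visible. The canister released on contact, and I'll check it from beside the base. Next is the cover.

```bash
python3 - <<'E'
from h import *
p,R=plan([.4725,.163,.2],168.7)
E
```

```text
[[[39.6,14.4,8.6],[0,0,-0.1263]],[[37.5,19.3,8.6],[0,0,-0.1263]],[[34.8,23.9,8.6],[0,0,-0.1263]],[[31.5,28.1,8.6],[0,0,-0.1263]]]
```

{"name": "drive_tool", "arguments": {
  "motion": [
    [[40,14,6],[0,0,-0.126]],
    [[37,19,6],[0,0,-0.126]],
    [[35,24,6],[0,0,-0.126]],
    [[31,28,6],[0,0,-0.126]],
    [[0,0,0],[0,0,0]]
  ]
}}

```text
time_s: 10.85
position: [0.4645, 0.1661, 0.2023]
tcp_rot: [[-0.982, 0.191, -0.006], [0.191, 0.982, 0.001], [0.006, -0.0, -1.0]]
force: [0.4, 0.4, 0.4]
opening: 0.802
grasp_force: 0.0
```

{"name": "drive_tool", "arguments": {
  "motion": [
    [[0,0,0],[0,0,0]],
    [[0,0,0],[0,0,0]]
  ],
  "gripper": 0.7
}}

```text
time_s: 11.05
position: [0.4702, 0.1622, 0.2037]
tcp_rot: [[-0.98, 0.199, 0.001], [0.199, 0.98, -0.0], [-0.001, 0.0, -1.0]]
force: [0.9, 0.5, 0.7]
opening: 0.725
grasp_force: 0.0
```

```bash
python3 - <<'E'
from h import *
s=read_state(); print(s["time_s"],s["position"],s["tcp_rot"][0])
a=cv2.cvtColor(capture("wrist"),cv2.COLOR_RGB2BGR); k=cam("wrist")
b=cv2.cvtColor(capture("scene"),cv2.COLOR_RGB2BGR)
b=cv2.resize(b[170:270,210:345],(400,296),interpolation=cv2.INTER_CUBIC)
a=cv2.resize(a,(400,300)); 
cv2.imwrite("pics/m4.png",np.hstack([cv2.resize(b,(400,300)),a]))
print(proj(k,[.4725,.163,.112])*400/560+[400,0], (proj(cam("scene"),[.551,.0173,.092])-[210,170])*400/135)
E
```

```text
11.05 [0.4702 0.1622 0.2037] [-0.9801  0.1987  0.0013]
[603.5294 154.2046] [209.2807 112.4761]
```

View pics/m4.png

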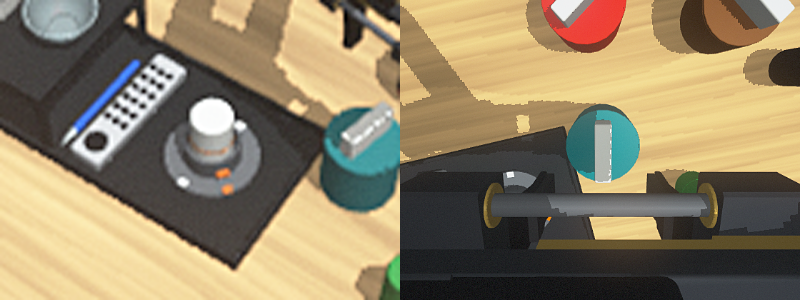

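The canister stands upright in the collar at (212,112) in the left half. In the right half, the bar is centred at (604,151) and in line with the tool x axis. I'll descend and grip it.

{"name": "drive_tool", "arguments": {
  "motion": [
    [[-2,1,30],[0,0,0]],
    [[0,0,30],[0,0,0]],
    [[0,0,25],[0,0,0]],
    [[0,0,20],[0,0,0]],
    [[0,0,13],[0,0,0]]
  ]
}}

```text
time_s: 11.65
position: [0.4716, 0.1622, 0.084]
tcp_rot: [[-0.98, 0.2, -0.001], [0.2, 0.98, -0.0], [0.001, -0.001, -1.0]]
force: [0.4, -0.9, -0.0]
opening: 0.699
grasp_force: 0.0
```

{"name": "drive_tool", "arguments": {
  "motion": [
    [[0,0,0],[0,0,0]],
    [[0,0,0],[0,0,0]]
  ]
}}

```text
time_s: 11.85
position: [0.4721, 0.1627, 0.0856]
tcp_rot: [[-0.98, 0.199, 0.0], [0.199, 0.98, 0.0], [-0.0, 0.0, -1.0]]
force: [0.1, 0.3, 1.0]
opening: 0.699
grasp_force: 0.0
```

{"name": "drive_tool", "arguments": {
  "motion": [
    [[0,0,0],[0,0,0]],
    [[0,0,0],[0,0,0]],
    [[0,0,0],[0,0,0]],
    [[0,0,0],[0,0,0]],
    [[0,0,0],[0,0,0]]
  ],
  "gripper": 0
}}

```text
time_s: 12.35
position: [0.4714, 0.1635, 0.0858]
tcp_rot: [[-0.98, 0.197, 0.001], [0.197, 0.98, 0.0], [-0.001, 0.0, -1.0]]
force: [0.9, 0.7, -0.1]
opening: 0.328
grasp_force: 0.0
```

{"name": "drive_tool", "arguments": {
  "motion": [
    [[0,0,0],[0,0,0]],
    [[0,0,0],[0,0,0]],
    [[0,0,0],[0,0,0]]
  ]
}}

```text
time_s: 12.65
position: [0.4712, 0.1635, 0.0855]
tcp_rot: [[-0.98, 0.197, -0.0], [0.197, 0.98, 0.0], [0.0, 0.0, -1.0]]
force: [0.1, 0.3, -1.3]
opening: 0.203
grasp_force: 30.0
```

{"name": "drive_tool", "arguments": {
  "motion": [
    [[0,0,-10],[0,0,0]],
    [[0,0,-25],[0,0,0]],
    [[0,0,-35],[0,0,0]],
    [[0,0,-35],[0,0,0]],
    [[0,0,-25],[0,0,0]]
  ]
}}

```text
time_s: 13.15
position: [0.4716, 0.1635, 0.2181]
tcp_rot: [[-0.98, 0.197, 0.002], [0.197, 0.98, 0.0], [-0.002, 0.001, -1.0]]
force: [0.4, -0.7, -2.6]
opening: 0.204
grasp_force: 30.0
```

{"name": "drive_tool", "arguments": {
  "motion": [
    [[0,0,0],[0,0,0]],
    [[0,0,0],[0,0,0]]
  ]
}}

```text
time_s: 13.35
position: [0.4709, 0.1634, 0.2157]
tcp_rot: [[-0.98, 0.197, 0.0], [0.197, 0.98, -0.0], [-0.0, 0.0, -1.0]]
force: [-0.3, 0.6, -1.9]
opening: 0.2
grasp_force: 30.0
```

```bash
python3 - <<'E'
from h import *
plan([.5512,.0173,.2155],235.5,step=20)
E
```

```text
[[[-12.0,-14.1,0.0],[0,0,-0.1297]],[[-10.0,-15.6,0.0],[0,0,-0.1297]],[[-7.9,-16.7,0.0],[0,0,-0.1297]],[[-5.7,-17.6,0.0],[0,0,-0.1297]],[[-3.4,-18.2,0.0],[0,0,-0.1297]]]
[[[-1.0,-18.5,0.0],[0,0,-0.1297]],[[1.4,-18.5,0.0],[0,0,-0.1297]],[[3.8,-18.1,0.0],[0,0,-0.1297]],[[6.1,-17.5,0.0],[0,0,-0.1297]]]
```

{"name": "drive_tool", "arguments": {
  "motion": [
    [[-12,-14,0],[0,0,-0.13]],
    [[-10,-16,0],[0,0,-0.13]],
    [[-8,-17,0],[0,0,-0.13]],
    [[-6,-18,0],[0,0,-0.13]],
    [[-3,-18,0],[0,0,-0.13]]
  ]
}}

```text
time_s: 13.85
position: [0.5147, 0.0809, 0.2132]
tcp_rot: [[-0.898, -0.441, -0.005], [-0.441, 0.898, 0.0], [0.004, 0.002, -1.0]]
force: [0.0, -0.2, -2.0]
opening: 0.202
grasp_force: 30.0
```

{"name": "drive_tool", "arguments": {
  "motion": [
    [[-1,-18,0],[0,0,-0.13]],
    [[1,-18,0],[0,0,-0.13]],
    [[4,-18,0],[0,0,-0.13]],
    [[6,-17,0],[0,0,-0.13]]
  ]
}}

```text
time_s: 14.25
position: [0.5499, 0.0176, 0.213]
tcp_rot: [[-0.56, -0.828, -0.005], [-0.828, 0.56, 0.001], [0.002, 0.005, -1.0]]
force: [-0.2, -0.1, -1.2]
opening: 0.202
grasp_force: 30.0
```

{"name": "drive_tool", "arguments": {
  "motion": [
    [[0,0,0],[0,0,0]],
    [[0,0,0],[0,0,0]],
    [[0,0,0],[0,0,0]],
    [[0,0,0],[0,0,0]]
  ]
}}

```text
time_s: 14.65
position: [0.5503, 0.019, 0.2151]
tcp_rot: [[-0.564, -0.826, -0.002], [-0.826, 0.564, 0.0], [0.0, 0.002, -1.0]]
force: [-0.4, 0.2, -1.7]
opening: 0.21
grasp_force: 30.0
```

```bash
python3 - <<'E'
from h import *
s=read_state(); print(s["time_s"],s["position"],np.degrees(np.arctan2(s["tcp_rot"][1,0],s["tcp_rot"][0,0]))%360,s["joint_positions"])
a=cv2.cvtColor(capture("wrist"),cv2.COLOR_RGB2BGR); k=cam("wrist")
a=cv2.resize(a,(400,300)); 
b=cv2.cvtColor(capture("scene"),cv2.COLOR_RGB2BGR)
b=cv2.resize(b[150:250,210:343],(400,300),interpolation=cv2.INTER_CUBIC)
cv2.imwrite("pics/m5.png",np.hstack([b,a]))
plan([.5512,.0173,.19],235.5)
ks=cam("scene")
P=lambda x:(proj(ks,x)-[210,150])*400/133
print(P([.5512,.0173,.21]),P([.5512,.0173,.02]))
E
```

```text
14.65 [0.5503 0.019  0.2151] 235.64113130543495 [  -9.6571   25.0704   93.2507    0.0144   61.7689 -155.305 ]
[[[1.0,-1.2,25.5],[0,0,0.0029]]]
[212.3873 104.4906] [212.2814 212.148 ]
```

View pics/m5.png

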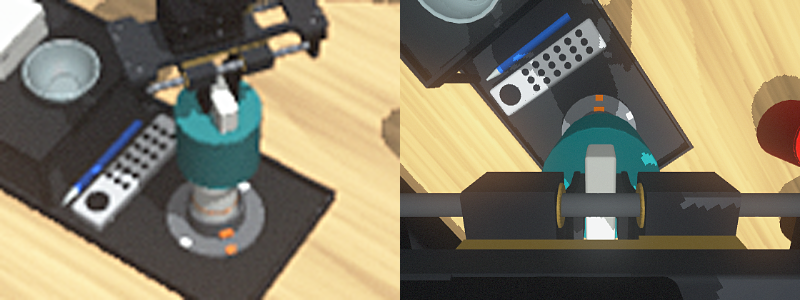

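The cover is held upright over the canister. In the wrist view the orange dash at (599,97) lies straight in line with the bar at x≈600. Lowering now.

{"name": "drive_tool", "arguments": {
  "motion": [
    [[1,-1,10],[0,0,0]],
    [[0,0,13],[0,0,0]],
    [[0,0,13],[0,0,0]],
    [[0,0,13],[0,0,0]],
    [[0,0,13],[0,0,0]]
  ]
}}

```text
time_s: 15.25
position: [0.5512, 0.0169, 0.1525]
tcp_rot: [[-0.564, -0.826, -0.0], [-0.826, 0.564, 0.0], [0.0, 0.0, -1.0]]
force: [0.3, 0.2, -2.0]
opening: 0.206
grasp_force: 30.0
```

{"name": "drive_tool", "arguments": {
  "motion": [
    [[0,0,10],[0,0,0]],
    [[0,0,0],[0,0,0]],
    [[0,0,0],[0,0,0]],
    [[0,0,0],[0,0,0]]
  ]
}}

```text
time_s: 15.65
position: [0.552, 0.0167, 0.1441]
tcp_rot: [[-0.564, -0.826, 0.001], [-0.826, 0.564, -0.0], [-0.001, -0.001, -1.0]]
force: [0.2, -0.8, -0.9]
opening: 0.207
grasp_force: 30.0
```

{"name": "drive_tool", "arguments": {
  "motion": [
    [[0,0.5,5],[0,0,0]],
    [[0,0,5],[0,0,0]],
    [[0,0,4],[0,0,0]],
    [[0,0,3],[0,0,0]],
    [[0,0,0],[0,0,0]]
  ]
}}

```text
time_s: 16.15
position: [0.5507, 0.0171, 0.1259]
tcp_rot: [[-0.564, -0.826, -0.001], [-0.826, 0.564, 0.0], [0.001, 0.001, -1.0]]
force: [0.1, -0.0, -1.5]
opening: 0.206
grasp_force: 30.0
```

{"name": "drive_tool", "arguments": {
  "motion": [
    [[0,0,2],[0,0,0]],
    [[0,0,2],[0,0,0]],
    [[0,0,2],[0,0,0]],
    [[0,0,0],[0,0,0]]
  ]
}}

```text
time_s: 16.55
position: [0.5509, 0.017, 0.1203]
tcp_rot: [[-0.564, -0.826, -0.0], [-0.826, 0.564, 0.0], [0.0, 0.0, -1.0]]
force: [0.2, -0.3, -2.7]
opening: 0.205
grasp_force: 30.0
```

No contact yet. The rim is at about z=35 mm, so the lugs come next.

{"name": "drive_tool", "arguments": {
  "motion": [
    [[0,0,2],[0,0,0]],
    [[0,0,2],[0,0,0]],
    [[0,0,2],[0,0,0]],
    [[0,0,0],[0,0,0]]
  ]
}}

```text
time_s: 16.95
position: [0.5509, 0.017, 0.1142]
tcp_rot: [[-0.564, -0.826, -0.001], [-0.826, 0.564, 0.0], [0.0, 0.001, -1.0]]
force: [-0.6, -0.2, -2.3]
opening: 0.204
grasp_force: 30.0
```

{"name": "drive_tool", "arguments": {
  "motion": [
    [[0,0,2],[0,0,0]],
    [[0,0,2],[0,0,0]],
    [[0,0,2],[0,0,0]],
    [[0,0,0],[0,0,0]]
  ]
}}

```text
time_s: 17.35
position: [0.5509, 0.0171, 0.1082]
tcp_rot: [[-0.564, -0.826, -0.001], [-0.826, 0.564, 0.0], [0.0, 0.001, -1.0]]
force: [-0.7, 0.0, -2.2]
opening: 0.203
grasp_force: 30.0
```

{"name": "drive_tool", "arguments": {
  "motion": [
    [[0,0,1.5],[0,0,0]],
    [[0,0,1],[0,0,0]],
    [[0,0,0],[0,0,0]],
    [[0,0,0],[0,0,0]]
  ]
}}

```text
time_s: 17.75
position: [0.551, 0.017, 0.106]
tcp_rot: [[-0.564, -0.826, -0.0], [-0.826, 0.564, 0.0], [0.0, 0.0, -1.0]]
force: [0.3, 0.0, -2.9]
opening: 0.205
grasp_force: 30.0
```

{"name": "drive_tool", "arguments": {
  "motion": [
    [[0,0,1],[0,0,0]],
    [[0,0,0],[0,0,0]],
    [[0,0,0],[0,0,0]]
  ]
}}

```text
time_s: 18.05
position: [0.5511, 0.017, 0.1054]
tcp_rot: [[-0.564, -0.826, 0.0], [-0.826, 0.564, -0.0], [-0.0, -0.0, -1.0]]
force: [-1.8, 0.1, 3.1]
opening: 0.202
grasp_force: 30.0
```

Flush: contact at TCP 0.1054, as predicted. Now the clockwise turn, which is + about the downward tool z.

{"name": "drive_tool", "arguments": {
  "motion": [
    [[0,0,0],[0,0,0.08]],
    [[0,0,0],[0,0,0.1]],
    [[0,0,0],[0,0,0.1]],
    [[0,0,0],[0,0,0.1]],
    [[0,0,0],[0,0,0.1]]
  ]
}}

```text
time_s: 18.55
position: [0.5517, 0.017, 0.1054]
tcp_rot: [[-0.884, -0.468, 0.002], [-0.468, 0.884, -0.0], [-0.001, -0.001, -1.0]]
force: [-0.2, 0.3, 1.5]
opening: 0.207
grasp_force: 30.0
```

```bash
python3 -c "
from h import *
s=read_state();print(s['position'],s['force'],s['moment'],np.degrees(np.arctan2(s['tcp_rot'][1,0],s['tcp_rot'][0,0]))%360)"
```

```text
[0.5517 0.017  0.1054] [-0.2337  0.3389  1.5315] [ 0.19   -0.1553  0.1364] 207.92841180118882
```

{"name": "drive_tool", "arguments": {
  "motion": [
    [[0,0,0],[0,0,0.1]],
    [[0,0,0],[0,0,0.1]],
    [[0,0,0],[0,0,0.1]],
    [[0,0,0],[0,0,0.1]],
    [[0,0,0],[0,0,0.06]]
  ]
}}

```text
time_s: 19.05
position: [0.5508, 0.0173, 0.1055]
tcp_rot: [[-1.0, -0.029, -0.0], [-0.029, 1.0, 0.0], [0.0, 0.0, -1.0]]
force: [-1.6, 1.8, 4.3]
opening: 0.208
grasp_force: 30.0
```

{"name": "drive_tool", "arguments": {
  "motion": [
    [[0,0,0],[0,0,0.05]],
    [[0,0,0],[0,0,0.03]],
    [[0,0,0],[0,0,0.03]],
    [[0,0,0],[0,0,0]],
    [[0,0,0],[0,0,0]]
  ]
}}

```text
time_s: 19.55
position: [0.5504, 0.0176, 0.1055]
tcp_rot: [[-0.997, 0.077, -0.001], [0.077, 0.997, 0.001], [0.001, 0.0, -1.0]]
force: [-2.3, 2.7, 5.2]
opening: 0.205
grasp_force: 30.0
```

```bash
python3 -c "
from h import *
s=read_state();print(s['position'],s['force'],s['moment'],np.degrees(np.arctan2(s['tcp_rot'][1,0],s['tcp_rot'][0,0]))%360)"
```

```text
[0.5504 0.0176 0.1055] [-2.3331  2.6571  5.2284] [0.3551 0.3299 0.2092] 175.5660650955631
```

{"name": "drive_tool", "arguments": {
  "motion": [
    [[0,0,0],[0,0,0.04]],
    [[0,0,0],[0,0,0.04]],
    [[0,0,0],[0,0,0]],
    [[0,0,0],[0,0,0]]
  ]
}}

```text
time_s: 19.95
position: [0.55, 0.018, 0.1055]
tcp_rot: [[-0.988, 0.154, -0.002], [0.154, 0.988, 0.001], [0.002, 0.0, -1.0]]
force: [-2.5, 2.9, 6.7]
opening: 0.209
grasp_force: 31.0
```

```bash
python3 -c "
from h import *
s=read_state();print(s['position'],s['force'],s['moment'],np.degrees(np.arctan2(s['tcp_rot'][1,0],s['tcp_rot'][0,0]))%360)"
```

```text
[0.55   0.018  0.1055] [-2.5301  2.8523  6.6644] [0.6589 0.3664 0.7306] 171.1307079672702
```

The moment rises sharply at the stop (0.21 → 0.73 N m). Release, lift and inspect.

{"name": "drive_tool", "arguments": {
  "motion": [
    [[0,0,0],[0,0,0]],
    [[0,0,0],[0,0,0]],
    [[0,0,0],[0,0,0]],
    [[0,0,0],[0,0,0]],
    [[0,0,0],[0,0,0]]
  ],
  "gripper": 0.7
}}

```text
time_s: 20.45
position: [0.5512, 0.0168, 0.1049]
tcp_rot: [[-0.987, 0.158, 0.0], [0.158, 0.987, -0.0], [-0.0, -0.0, -1.0]]
force: [0.1, -0.3, -0.1]
opening: 0.579
grasp_force: 0.0
```

{"name": "drive_tool", "arguments": {
  "motion": [
    [[0,0,-20],[0,0,0]],
    [[0,0,-40],[0,0,0]],
    [[0,0,-40],[0,0,0]],
    [[0,0,-20],[0,0,0]],
    [[0,0,0],[0,0,0]]
  ]
}}

```text
time_s: 20.95
position: [0.5534, 0.0166, 0.2285]
tcp_rot: [[-0.987, 0.158, 0.008], [0.158, 0.987, -0.001], [-0.008, -0.0, -1.0]]
force: [0.5, -0.6, 0.2]
opening: 0.697
grasp_force: 0.0
```

{"name": "drive_tool", "arguments": {
  "motion": [
    [[30,0,0],[0,0,0]],
    [[40,0,0],[0,0,0]],
    [[30,0,0],[0,0,0]],
    [[0,0,0],[0,0,0]],
    [[0,0,0],[0,0,0]]
  ]
}}

```text
time_s: 21.45
position: [0.4518, 0.0329, 0.2244]
tcp_rot: [[-0.987, 0.158, -0.001], [0.158, 0.987, 0.0], [0.001, -0.0, -1.0]]
force: [1.1, -0.6, 1.2]
opening: 0.697
grasp_force: 0.0
```

```bash
python3 - <<'E'
from h import *
s=read_state(); print(s["time_s"],s["position"])
b=cv2.cvtColor(capture("scene"),cv2.COLOR_RGB2BGR)
b=cv2.resize(b[165:255,220:340],(400,300),interpolation=cv2.INTER_CUBIC)
a=cv2.cvtColor(capture("top"),cv2.COLOR_RGB2BGR)[160:250,205:325]
a=cv2.resize(a,(400,300),interpolation=cv2.INTER_CUBIC)
cv2.imwrite("pics/m6.png",np.hstack([b,a]))
kt=cam("top");ks=cam("scene")
t=lambda x:(proj(kt,x)-[205,160])*10/3+[400,0]
u=lambda x:(proj(ks,x)-[220,165])*10/3
for d in (-4.4,5.6,175.6-180-10):
    e=.032*np.array([np.cos(np.radians(d)),np.sin(np.radians(d)),0]); c=np.array([.5512,.0173,.132])
    print(d,t(c+e),t(c-e),u(c+e),u(c-e))
E
```

```text
21.45 [0.4518 0.0329 0.2244]
-4.4 [591.6133  89.9873] [582.3254 176.9176] [179.7783 139.8854] [223.7396  97.4229]
5.6 [583.9208  89.8863] [590.0806 177.0253] [184.7315 142.6996] [218.8461  94.7463]
-14.400000000000006 [599.1677  91.3987] [574.7144 175.4789] [175.5245 136.4223] [227.9959 100.7403]
```

View pics/m6.png

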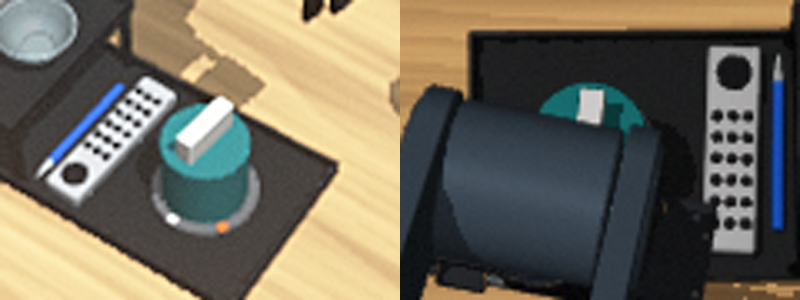

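The cover sits flush on the base, and the bar points at the white dashes to within a few degrees; its ends are at about (184,144) and (226,100), against (180,140) and (224,97) predicted. I'll measure the angle numerically from the wrist view.

{"name": "drive_tool", "arguments": {
  "motion": [
    [[-30,0,-4],[0,0,0]],
    [[-45,0,-4],[0,0,0]],
    [[-45,0,-4],[0,0,0]],
    [[-45,0,-4],[0,0,0]],
    [[0,0,0],[0,0,0]]
  ]
}}

```text
time_s: 22.05
position: [0.623, 0.0046, 0.2409]
tcp_rot: [[-0.987, 0.159, 0.008], [0.159, 0.987, -0.002], [-0.009, -0.0, -1.0]]
force: [-0.8, 0.6, -0.3]
opening: 0.696
grasp_force: 0.0
```

{"name": "drive_tool", "arguments": {
  "motion": [
    [[0,0,0],[0,0,0]],
    [[0,0,0],[0,0,0]],
    [[0,0,0],[0,0,0]]
  ]
}}

```text
time_s: 22.35
position: [0.6139, 0.0071, 0.2407]
tcp_rot: [[-0.987, 0.158, -0.002], [0.158, 0.987, 0.0], [0.002, 0.0, -1.0]]
force: [0.6, -0.3, -0.2]
opening: 0.698
grasp_force: 0.0
```

```bash
python3 - <<'E'
from h import *
im=capture("wrist"); k=cam("wrist"); cv2.imwrite("pics/w7.png",im[:,:,::-1])
c=proj(k,[.5512,.0173,.132]); print(read_state()["time_s"],c)
hsv=cv2.cvtColor(im,cv2.COLOR_RGB2HSV)
for thr in(140,170,200):
    m=((hsv[...,1]<40)&(hsv[...,2]>thr)).astype(np.uint8)
    n,l,st,ce=cv2.connectedComponentsWithStats(m)
    for i in range(1,n):
        if st[i,4]>15 and np.hypot(*(ce[i]-c))<130:
            (x,y),wh,_=r=cv2.minAreaRect(np.argwhere(l==i)[:,::-1].astype(np.float32)); b=cv2.boxPoints(r)
            e=sorted([(0,1),(1,2)],key=lambda q:np.linalg.norm(b[q[0]]-b[q[1]]))[-1]
            z=.132 if st[i,4]>300 else .02
            A,B=back(k,*b[e[0]],z),back(k,*b[e[1]],z);d=A-B
            print(thr,st[i,4],ce[i],np.array(wh),np.linalg.norm(d),np.degrees(np.arctan2(d[1],d[0]))%180,back(k,*ce[i],z))
E
```

```text
22.4 [283.0921 125.3956]
140 4376 [176.6771 135.8448] [161.7958  41.3805] 0.11905696838327087 179.1065500598716 [ 0.5461 -0.0629  0.132 ]
140 2045 [281.5951 122.4812] [87.2064 24.224 ] 0.06320873013585988 175.62568840579328 [0.5489 0.0165 0.132 ]
170 2253 [169.1633  98.9951] [82.3688 40.596 ] 0.05731144537585972 179.08259657896502 [ 0.5194 -0.0622  0.132 ]
170 2025 [281.6731 122.3437] [87.2036 24.077 ] 0.06320307267196332 174.97382080786556 [0.5488 0.0166 0.132 ]
170 28 [183.7143 154.3214] [ 8. 11.] 0.011791202396191743 166.75046340725518 [ 0.5671 -0.0926  0.02  ]
170 344 [172.1017 171.7064] [36.7271 14.9157] 0.028002204182167874 179.8618855273005 [ 0.572  -0.0726  0.132 ]
170 16 [189.4375 169.9375] [9.4868 4.111 ] 0.010177755571138281 5.907344683753877 [ 0.5846 -0.0903  0.02  ]
170 400 [191.885 214.445] [22. 40.] 0.03147346604600388 80.87985470425848 [ 0.6078 -0.0651  0.132 ]
200 2123 [168.6524  98.2365] [76.8419 39.5025] 0.05323416579452081 179.6662066638037 [ 0.5188 -0.0624  0.132 ]
200 1897 [281.8951 120.4707] [87.1272 23.7759] 0.06315707724218876 175.9468591295894 [0.5475 0.017  0.132 ]
200 325 [172.0585 172.4092] [35.9775 14.6908] 0.027446156634829015 179.85274537418272 [ 0.5725 -0.0728  0.132 ]
200 376 [191.7926 214.6516] [20. 39.] 0.030731539064100772 80.87985179509766 [ 0.608  -0.0652  0.132 ]
```

The bar measures 175.5°, against 175.6° for the base's white-dash direction, so it is at the stop. The robot is clear, so I'm handing in.

```bash
python3 -c "
from rig import *
print(hand_in())"
```

```text
the job is handed in; nothing more can be done
None
```

I handed the job in at about 22 s: the canister stands in the collar, and the teal cover sits flush over it, turned clockwise to its stop. Its bar measures within about 1° of the white dashes, and the arm is clear of everything.

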